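Centre the bud vase on its coaster

TASK

The little bud vase is standing near the edge of its cork coaster: with light nudges of the fingers, push it across to the middle of the coaster. It wobbles, and topples if it is pushed high up, so go gently: do not tip it over, pinch it, lift it or let it drop off the coaster, and leave the other things on the shelf where they are.

Things in the scene. Friction and masses are not known exactly. Their poses are not given: they have to be found in the camera images.
- bud_vase: loose white ceramic bud vase, 66 mm tall, 75 g, round about its z axis. Heights above its underside: foot ring 30 mm across, 0-2 mm, on which it stands and rocks; foot disc 42 mm across, upright rim 2-12 mm (nudge here; widest part); stem 14 mm across at 23; bulb 32 across at 41; lip 18 across at 66. Pushed on the bulb it topples. Origin: centre of underside. Starts on the coaster 20-29 mm off-centre, any direction
- coaster: round flat coaster of dark baked cork, 94 mm across and 8 mm thick, on the shelf (top of the shelf at height 0); its non-slip backing holds it fast, so that it does not move. Origin: centre of its underside, z up; its upper face is 8 mm above the origin
- stylus_gauge: bystander: low black plastic see-saw stylus gauge, base 34 x 92 mm (x, y), 21 mm high, loose, beyond the coaster as seen from the robot. Origin: centre of its underside
- remote: bystander: wooden speaker remote 125 x 40 x 16 mm (x, y, z), with a round rubber button (17 mm across) standing 3 mm up from its upper face, lying loose to one side of the coaster. Origin: centre of its underside
- clamp_box: bystander: clear acrylic box 100 x 100 x 50 mm, empty, with a shut clear flip-top lid on top, 3 mm thick, which has a small lip at the front and its hinge at the back (+x of the box); loose, to one side of the coaster. Origin: centre of its underside
- bookends: two steel bookends, 110 mm high, with a row of small books between them (95 x 114 mm in x, y, up to 144 mm high), which does not move, far to the robot's right. Origin: centre of the underside of the row
There are look-alikes about, which are no part of the job. Of the things that look like the bud_vase, the smallest one is meant.

How it is judged:
By the outcome, as a careful person would: the job done as asked, in the order asked, and still so for the second after the job is handed in, with the robot touching nothing.
It also fails if it takes over 48 s, if anything falls off the work surface, if the arm or the gripper's body presses on something with over 40 N, if the wrist force passes 120 N, or if a joint passes its speed limit or range.

ROBOT

A 6-joint arm with a two-finger parallel gripper is mounted at the origin on the work surface. World frame = base frame: x ahead of the robot, y to its left, z up, the work surface at z = 0. Lengths are in m, angles in rad, forces in N, time in s.
With the tool pointing down it reaches from about 0.35 to 0.875 m from the base axis. Payload 15.5 kg.
Tool frame: the origin (TCP) lies midway between the tips of the shut fingers; the grasp point (between the pads) lies 19 mm behind it (manip.grasp_offset is the distance from the TCP to the grasp point, in m); y points along the fingers, z is the direction in which the jaws open and shut, and the axes are right-handed (so a half turn about y gives the same grasp; the last joint's range is limited). The gripper opens to 85 mm and grips with 20 to 120 N. Pads are 22 mm wide; open, the fingers measure 114 mm over their backs; the gripper's body (76 mm by 85 mm) begins 54 mm behind the grasp point. The pads swing forward as they close: fully open they stand 13 mm farther back than shut.
Start: joints at [-1.333, 0.494, 1.345, -0, 1.302, -0.096], TCP at [0.204, -0.591, 0.231] pointing down, gripper open.
Joint ranges: [-2.91, 2.91], [-0.82, 2.16], [0.22, 2.67], [-1.22, 4.37], [0.12, 2.79], [-3.08, 3.08]. Speed limits (rad/s): [1.89, 1.89, 2.57, 3.01, 3.01, 3.01].

INTERFACE

Orientations are given as [roll, pitch, yaw] about the fixed x, y, z axes, in that order (R = Rz(yaw) Ry(pitch) Rx(roll)).
In Python, from rig import manip gives the robot as it stands.
- The arm moves only by the tool jog_arm, never from a script. Its argument "increments" is a list of rows, each a list of 3 entries, a list of its own where there are three numbers: the shift along the tool's x, y, z in m, then the turn, a rotation vector about the tool's x, y, z in degrees, then the opening, from 0 (shut) to 1 (fully open). A call has exactly 10 rows; each row is the pose to reach, as a shift and turn from the pose measured when the call began, along the tool's axes at that moment; what a row does not reach only later rows make up. A row lasts 1/10 s, in which the tool goes at most 50 mm and 8.59 degrees, less where a joint would pass 70% of its speed; a pose out of reach is approached as far as the arm can. A call with a gripper value outside its range is refused whole. The fingers move at their own pace and stop on an object; "force" is the grip in N (left out, the last holds). Time passes only in rows, so rows that repeat a pose let the fingers close, or fill a call up. It gives the time, the measured TCP pose, the force and the opening at its end, in the units of the state.
- manip.read_state(): the state, without advancing time (a new reading comes with each control period).
- manip.read_camera(name): name is "side" or "top"; returns a dict with "image" (400x640x3 uint8, blue, green, red), "depth" (400x640 float32, m along the optical axis (not along the pixel's ray), 0 where there is no reading), "mtx" (3x3 intrinsics, pixels), "dist_coeffs" ([k1, k2, p1, p2, k3] as OpenCV has them; the pictures are not rectified), "R" (3x3) and "t" (3): a world point X has camera coordinates R X + t. Camera axes: x right, y down, z forward; pixel columns grow to the right and rows downward; lengths in m; the calibration is good to about 2 mm. A picture is of the moment at which its call begins.
- manip.job_done(): hands the job in, once; it reports no verdict.
Trained networks look in a picture, given as the dict that the camera call returned (one of the last four; its "shot" number tells which), for a name from the list of things; names that differ only in an ending like _2 or _b are one class to them, and where a whole thing is asked for, a point or a joint stands for the part that bears it (a point fixed in the world has none). Each returns a list of dicts, best first, with "conf" (0 to 1); they miss things now and then, are a little off and sometimes report something else, mostly with a low value. They report only what shows in the picture. A call takes as long as a camera call. They do not tell look-alikes from the thing itself.
- manip.outline_of(picture, query): "mask" (400x640 bool, what is visible of it) and "extent" ([left, top, width, height] in pixels, round what is visible of it).
The state is a dict: "time": time; "q": joint angles; "joint_velocities": joint speeds; "tau": joint torques, N m; "position": TCP position; "ee_rot": TCP orientation; "wrist_force": force on the tool from outside, world axes, zero at the start; "torque": the same for the moment, N m; "width": finger opening in m.
Only numpy, scipy, OpenCV 4.12 (cv2) and the standard library are available. Lean on these libraries where they do the work, as an engineer would, in place of code of your own. Each camera call takes 0.05 s, during which the arm holds its last target.

## Working session

There is one attempt and no reset: what is moved stays moved. The work goes in short steps, Python scripts to look and compute and a tool call to move; the robot and the scene stay as the last step left them, time stands still between calls to the robot, and variables do not carry over. Pictures are saved under pics/ and viewed, and the job is handed in when it is done.

Besides the shell and the picture viewer there is one more tool, called after "Request:" by a JSON object that holds its "op" and its "data", one argument or row to a line. jog_arm: Moves the arm, as the interface text tells. Its arguments: {"type":"object","properties":{"increments":{"type":"array","items":{"type":"array"}},"force":{"type":"number"}},"required":["increments"]}

```bash
mkdir -p pics; ls; python3 - <<'E'
from rig import manip
import cv2
for n in ("top","side"):
    p=manip.read_camera(n); cv2.imwrite(f"pics/{n}0.png",p["image"])
    print(n,p["mtx"].tolist(),p["R"].tolist(),p["t"].tolist())
    for q in ("bud_vase","coaster"):
        for r in manip.outline_of(p,q): print(q,r["conf"],r["extent"])
s=manip.read_state();print(s)
E
```

```text
pics
top [[516.8498248328362, 0.0, 309.9329226986232], [0.0, 516.8498248328362, 202.85008690862506], [0.0, 0.0, 1.0]] [[-0.00531085271347717, -0.9998948996494097, 0.013490163029141031], [-0.998688779184714, 0.004616586294424602, -0.050984404100980596], [0.05091676712048504, -0.013743245107440325, -0.9986083346537397]] [-0.09905832897692474, 0.5790625457018134, 1.3513649477395024]
bud_vase 0.77 [216.8, 157.8, 22.7, 21.2]
bud_vase 0.63 [234.5, 221.0, 16.7, 10.2]
bud_vase 0.6 [235.2, 259.0, 17.5, 20.2]
coaster 0.79 [231.5, 207.5, 34.3, 28.3]
side [[389.6733437062585, 0.0, 318.0777963868458], [0.0, 389.6733437062585, 197.61993435849692], [0.0, 0.0, 1.0]] [[-0.9147295363820116, -0.4039727023246638, 0.008713842255788197], [-0.32128204459529086, 0.7140735360604671, -0.6219942386540008], [0.24504636926716478, -0.571756102612477, -0.7829733303468075]] [0.5156023611465169, 0.27977745206998905, 0.977646248916785]
bud_vase 0.94 [354.7, 259.4, 19.1, 25.3]
bud_vase 0.63 [315.7, 242.9, 16.0, 25.1]
bud_vase 0.55 [252.0, 235.9, 19.8, 26.0]
coaster 0.84 [304.3, 243.3, 33.2, 30.4]
{'time': 0.3, 'q': array([-1.33348409e+00,  4.93806468e-01,  1.34566786e+00,  1.46037040e-06,
        1.30249901e+00, -9.55001693e-02]), 'joint_velocities': array([ 0.0022571 , -0.00221183, -0.00238358, -0.00045614,  0.0003798 ,
       -0.00017717]), 'tau': array([ 1.25037466e-03, -8.81194282e+01, -3.83692002e+01,  6.73647924e-05,
        5.89689109e-03, -1.83205685e-05]), 'position': array([ 0.20416977, -0.59060994,  0.23109157]), 'ee_rot': array([-1.57117514e+00,  3.77019744e-05, -2.80878064e+00]), 'wrist_force': array([ 0.44055238, -0.19706139, -0.62650505]), 'torque': array([-0.02078672,  0.03575908, -0.02369925]), 'width': 0.08539148885098645}
```

```bash
python3 - <<'E'
import cv2,numpy as np
a=cv2.imread("pics/top0.png");b=cv2.imread("pics/side0.png")
cv2.imwrite("pics/top0c.png",cv2.resize(a[130:330,150:400],None,fx=3,fy=3,interpolation=cv2.INTER_CUBIC)[:600])
cv2.imwrite("pics/side0c.png",cv2.resize(b[160:340,200:440],None,fx=3.3,fy=3.3,interpolation=cv2.INTER_CUBIC))
E
```

```text
(no output)
```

View pics/top0c.png

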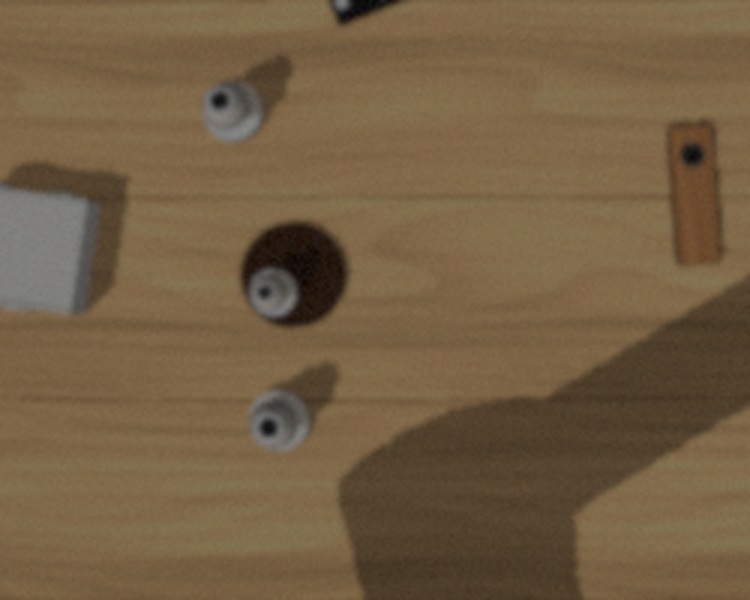

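View pics/side0c.png

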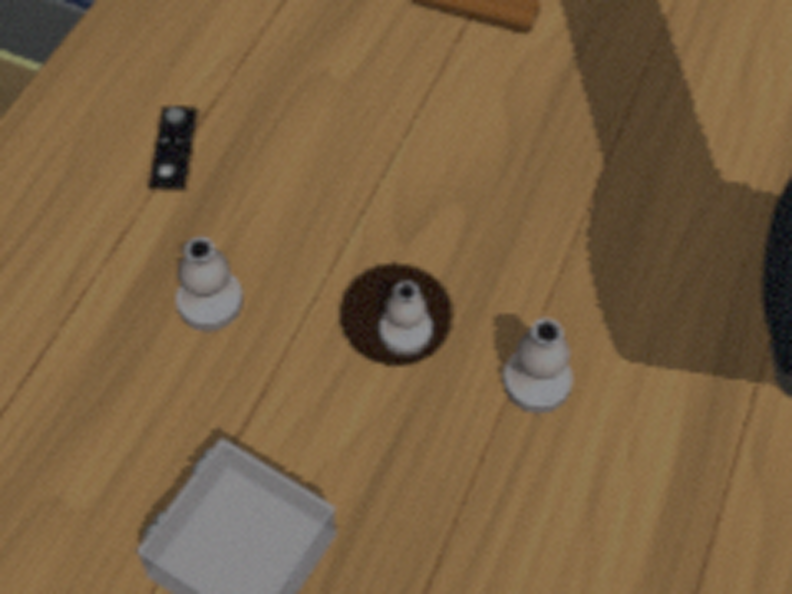

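View pics/top0.png

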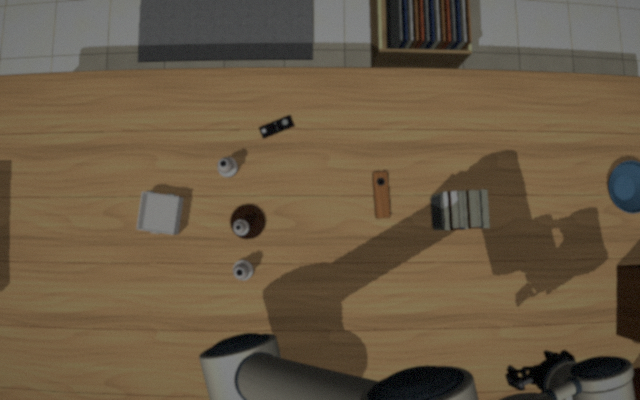

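```bash
cat > h.py <<'E'
from rig import manip
import cv2,numpy as np
S=4 # px/mm
def ortho(p,z,cx,cy,half=0.08):
    n=int(half*2000*S)
    # up = +x, left=+y
    v,u=np.mgrid[0:n,0:n]
    X=cx+half-v/(1000*S); Y=cy+half-u/(1000*S)
    P=np.stack([X,Y,np.full_like(X,z)],-1).reshape(-1,1,3)
    uv,_=cv2.projectPoints(P,cv2.Rodrigues(p["R"])[0],p["t"],p["mtx"],np.array(p["dist_coeffs"]))
    m=uv.reshape(n,n,2).astype(np.float32)
    return cv2.remap(p["image"],m[...,0],m[...,1],cv2.INTER_CUBIC)
def pix2w(p,u,v,z):
    q=cv2.undistortPoints(np.array([[[u,v]]],float),p["mtx"],np.array(p["dist_coeffs"]))[0,0]
    d=p["R"].T@np.array([q[0],q[1],1]); c=-p["R"].T@p["t"]
    return c+d*(z-c[2])/d[2]
E
python3 - <<'E'
from h import *
p=manip.read_camera("top"); s=manip.read_camera("side")
print(pix2w(p,248.3,221,.008),pix2w(p,241,227.3,.02),pix2w(p,242.5,270,0.01),p["dist_coeffs"],s["dist_coeffs"])
c=pix2w(p,248.3,221,.008)
print(c[0],c[1])
np.save("c.npy",c)
for n,q in (("top",p),("side",s)):
    for z in (.008,.02):
        o=ortho(q,z,round(c[0],3),round(c[1],3),.06)
        for k in range(-5,6):
            cv2.line(o,(240+k*40,0),(240+k*40,480),(0,255,0) if k else (0,0,255),1); cv2.line(o,(0,240+k*40),(480,240+k*40),(0,255,0) if k else (0,0,255),1)
        cv2.imwrite(f"pics/o_{n}_{int(z*1000)}.png",o)
a=[cv2.imread(f"pics/o_{n}_{z}.png") for n in("top","side") for z in (8,20)]
cv2.imwrite("pics/o_all.png",cv2.resize(np.vstack([np.hstack(a[:2]),np.hstack(a[2:])]),(600,600),interpolation=cv2.INTER_AREA))
E
```

```text
[0.53143489 0.06191816 0.008     ] [0.51473018 0.07993017 0.02      ] [0.4017685  0.07736796 0.01      ] [-0.14377484  0.          0.          0.          0.        ] [-0.01648652  0.          0.          0.          0.        ]
0.5314348924548632 0.06191816471466445
```

View pics/o_all.png

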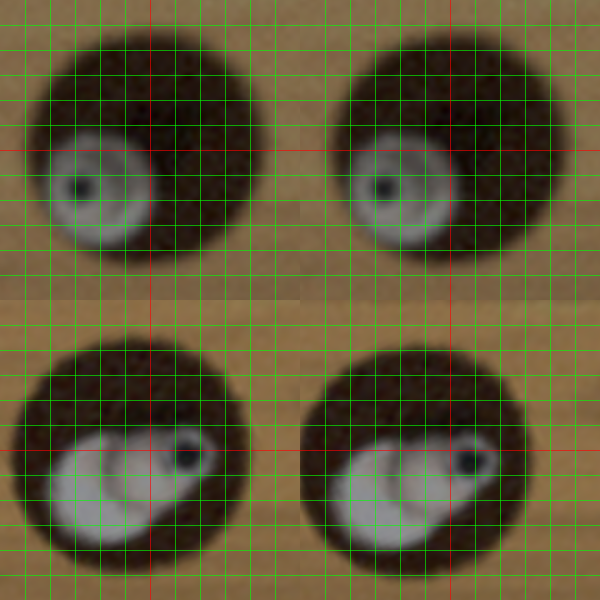

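```bash
cat >> h.py <<'E'
from scipy.optimize import least_squares
def fitc(pts,r,c0):
    f=lambda a:np.hypot(pts[:,0]-a[0],pts[:,1]-a[1])-r
    s=least_squares(f,c0,loss="soft_l1",f_scale=1.0)
    g=lambda a:np.hypot(pts[:,0]-a[0],pts[:,1]-a[1])-a[2]
    s2=least_squares(g,[*s.x,r],loss="soft_l1",f_scale=1.0)
    return s.x,np.median(abs(f(s.x))),s2.x
def measure(p,cx,cy,cam):
    # returns coaster centre (mm), vase centre (mm); radial max-gradient edges
    out={}
    half=.08;
    def edges(z,ctr,rad,angs,sign,win=7):
        o=cv2.GaussianBlur(ortho(p,z,cx,cy,half),(0,0),3).astype(np.float32)
        g=o[...,0] if False else o.max(2)
        pts=[]
        for a in angs:
            rr=np.arange(rad-win,rad+win,.1)
            x=ctr[0]+rr*np.cos(a); y=ctr[1]+rr*np.sin(a)
            u=((cy+half)*1000-y)*S; v=((cx+half)*1000-x)*S
            pr=cv2.remap(g,u.astype(np.float32)[None],v.astype(np.float32)[None],cv2.INTER_LINEAR)[0]
            d=np.gradient(pr)*sign
            k=d.argmax()
            if d[k]>.25*1 and 3<k<len(d)-4: pts.append((x[k],y[k]))
        return np.array(pts)
    A=np.radians(np.arange(0,360,4))
    return edges,A
def run(p,c_guess,v_guess,cam,vang=None):
    edges,A=measure(p,c_guess[0]/1000,c_guess[1]/1000,cam)
    c=np.array(c_guess,float)
    for _ in range(3):
        P=edges(.008,c,47,A,+1); c,e,f=fitc(P,47,c)
    v=np.array(v_guess,float)
    for _ in range(3):
        P=edges(.020,v,21,A if vang is None else np.radians(vang),-1,5); v,e2,f2=fitc(P,21,v)
    print(cam,"coaster",c.round(1),round(e,2),f.round(1),"vase",v.round(1),round(e2,2),f2.round(1),len(P),"off",(v-c).round(1))
    return c,v
E
python3 - <<'E'
from h import *
p=manip.read_camera("top"); s=manip.read_camera("side")
run(p,(531.4,61.9),(515,80),"top")
run(s,(529,68),(512,85),"side",np.arange(60,240,4))
for q in(p,s):
    d=np.array(q["depth"]); print(d[220:230:3,236:246:3])
E
```

```text
top coaster [531.3  64. ] 1.06 [531.3  64.1  46.5] vase [516.1  80.3] 0.58 [516.2  80.2  20.7] 90 off [-15.2  16.3]
side coaster [528.6  69.9] 0.6 [528.6  69.9  47.1] vase [512.6  86.5] 0.89 [512.7  86.5  21.1] 45 off [-16.   16.6]
[[1.371473  1.3564901 1.3607016 1.368654 ]
 [1.3207736 1.3152175 1.318019  1.356781 ]
 [1.3044193 1.3057952 1.3164948 1.322077 ]
 [1.3071072 1.3035269 1.3136265 1.3266866]]
[[1.1402463 1.1430011 1.1386602 1.13727  ]
 [1.1346817 1.1305733 1.134717  1.1347547]
 [1.1282263 1.1287539 1.1281266 1.1275285]
 [1.1185366 1.1179954 1.1226786 1.1204761]]
```

Request:
{"op": "jog_arm", "data": {
  "increments": [
    [[-0.0245, 0, -0.0295], [0, -5.7, 0], 0.3],
    [[-0.049, 0, -0.059], [0, -11.4, 0], 0.3],
    [[-0.0735, 0, -0.0885], [0, -17.1, 0], 0.3],
    [[-0.098, 0, -0.118], [0, -22.8, 0], 0.3],
    [[-0.1225, 0, -0.1475], [0, -28.5, 0], 0.3],
    [[-0.147, 0, -0.177], [0, -34.2, 0], 0.3],
    [[-0.1715, 0, -0.2065], [0, -39.9, 0], 0.3],
    [[-0.196, 0, -0.236], [0, -45.6, 0], 0.3],
    [[-0.2205, 0, -0.2655], [0, -51.3, 0], 0.3],
    [[-0.245, 0, -0.295], [0, -57, 0], 0.3]
  ],
  "force": 20
}}

```text
time: 1.5
position: [0.3397, -0.2305, 0.2315]
ee_rot: [-1.57, -0.0, -1.81]
wrist_force: [1.1, 0.4, 0.5]
width: 0.0254
```

```bash
cat >> h.py <<'E'
from scipy.spatial.transform import Rotation as Ro
def togo(pos,yawdeg):
    s=manip.read_state(); R=Ro.from_euler("xyz",s["ee_rot"])
    T=Ro.from_euler("xyz",[-np.pi/2,0,np.radians(yawdeg)])
    print("t",s["time"],"pos",s["position"].round(4),"rpy",np.degrees(s["ee_rot"]).round(1),"w",round(s["width"],4),"F",s["wrist_force"].round(2))
    print("shift",R.inv().apply(np.array(pos)-s["position"]).round(4),"turn",np.degrees((R.inv()*T).as_rotvec()).round(2))
E
python3 -c "
from h import *
togo([.473,.127,.2],-46.8)"
```

```text
t 1.5 pos [ 0.3397 -0.2305  0.2315] rpy [ -90.    -0.  -103.7] w 0.0254 F [1.13 0.37 0.49]
shift [-0.3789  0.0314  0.0447] turn [-2.000e-02 -5.691e+01  3.000e-02]
```

Request:
{"op": "jog_arm", "data": {
  "increments": [
    [[-0.04, 0.003, 0.0045], [0, -6, 0], 0.3],
    [[-0.08, 0.006, 0.009], [0, -12, 0], 0.3],
    [[-0.12, 0.01, 0.0135], [0, -18, 0], 0.3],
    [[-0.16, 0.013, 0.018], [0, -24, 0], 0.3],
    [[-0.2, 0.016, 0.023], [0, -30, 0], 0.3],
    [[-0.24, 0.019, 0.028], [0, -36, 0], 0.3],
    [[-0.28, 0.022, 0.033], [0, -42, 0], 0.3],
    [[-0.32, 0.025, 0.038], [0, -48, 0], 0.3],
    [[-0.355, 0.028, 0.042], [0, -54, 0], 0.3],
    [[-0.379, 0.031, 0.0445], [0, -56.9, 0], 0.3]
  ]
}}

```text
time: 2.5
position: [0.4735, 0.1294, 0.2004]
ee_rot: [-1.57, -0.001, -0.812]
wrist_force: [0.2, -0.6, 0.9]
width: 0.0256
```

```bash
python3 -c "
from h import *
togo([.473,.127,.06],-46.8)
for n in('top','side'):
    p=manip.read_camera(n); cv2.imwrite(f'pics/{n}1.png',p['image']); 
a=cv2.imread('pics/top1.png')[150:300,150:350]; b=cv2.imread('pics/side1.png')[180:330,240:440]
cv2.imwrite('pics/1.png',np.hstack([cv2.resize(a,(400,300)),cv2.resize(b,(400,300))]))
"
```

```text
t 2.5 pos [0.4735 0.1294 0.2004] rpy [-90.   -0.  -46.5] w 0.0256 F [ 0.23 -0.63  0.86]
shift [ 0.0013  0.1404 -0.0021] turn [-0.05  0.3   0.05]
```

View pics/1.png

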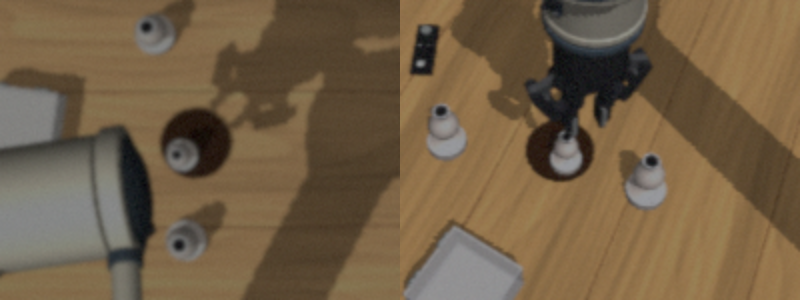

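Request:
{"op": "jog_arm", "data": {
  "increments": [
    [[0, 0.015, -0.002], [0, 0, 0], 0.3],
    [[0, 0.035, -0.002], [0, 0, 0], 0.3],
    [[0, 0.055, -0.002], [0, 0, 0], 0.3],
    [[0, 0.075, -0.002], [0, 0, 0], 0.3],
    [[0, 0.095, -0.002], [0, 0, 0], 0.3],
    [[0, 0.115, -0.002], [0, 0, 0], 0.3],
    [[0, 0.13, -0.002], [0, 0.3, 0], 0.3],
    [[0, 0.145, -0.002], [0, 0.3, 0], 0.3],
    [[0, 0.155, -0.002], [0, 0.3, 0], 0.3],
    [[0, 0.16, -0.002], [0, 0.3, 0], 0.3]
  ]
}}

```text
time: 3.6
position: [0.472, 0.1279, 0.0396]
ee_rot: [-1.571, -0.0, -0.819]
wrist_force: [0.2, 0.4, 0.6]
width: 0.0256
```

```bash
cat >> h.py <<'E'
def look(k):
    P=manip.read_camera('top'),manip.read_camera('side')
    for n,p in zip(('top','side'),P): cv2.imwrite(f'pics/{n}{k}.png',p['image'])
    a=P[0]['image'][170:270,190:290]; b=P[1]['image'][200:300,270:370]
    cv2.imwrite(f'pics/{k}.png',np.hstack([cv2.resize(a,(400,400),interpolation=cv2.INTER_CUBIC),cv2.resize(b,(400,400),interpolation=cv2.INTER_CUBIC)]))
    s=manip.read_state()
    for n,p in zip(('top','side'),P):
        uv=cv2.projectPoints(s["position"][None],cv2.Rodrigues(p["R"])[0],p["t"],p["mtx"],np.array(p["dist_coeffs"]))[0].ravel(); print(n,'tcp px',uv.round(1))
    return P
E
python3 -c "
from h import *
togo([.473,.127,.0125],-46.8)
look('2')
"
```

```text
t 3.6 pos [0.472  0.1279 0.0396] rpy [-90.   -0.  -46.9] w 0.0256 F [0.23 0.42 0.61]
shift [0.0013 0.0271 0.0001] turn [-0.01 -0.1   0.01]
top tcp px [221.6 243.8]
side tcp px [330.8 274.3]
```

View pics/2.png

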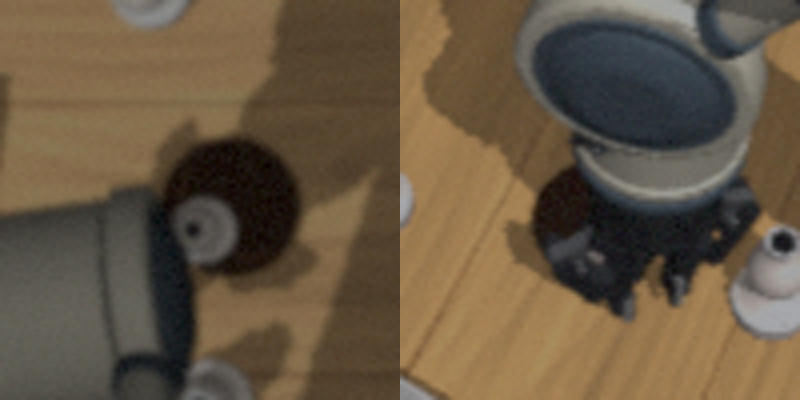

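Request:
{"op": "jog_arm", "data": {
  "increments": [
    [[0, 0.005, 0], [0, 0, 0], 0.3],
    [[0, 0.01, 0], [0, 0, 0], 0.3],
    [[0, 0.015, 0], [0, 0, 0], 0.3],
    [[0, 0.02, 0], [0, 0, 0], 0.3],
    [[0, 0.024, 0], [0, 0, 0], 0.3],
    [[0.004, 0.028, 0], [0, 0, 0], 0.3],
    [[0.008, 0.028, 0], [0, 0, 0], 0.3],
    [[0.012, 0.028, 0], [0, 0, 0], 0.3],
    [[0.015, 0.028, 0], [0, 0, 0], 0.3],
    [[0.016, 0.028, 0], [0, 0, 0], 0.3]
  ]
}}

```text
time: 4.7
position: [0.4835, 0.1161, 0.0121]
ee_rot: [-1.57, -0.0, -0.819]
wrist_force: [0.4, 0.2, 0.8]
width: 0.0253
```

```bash
python3 -c "
from h import *
togo([.473,.127,.0125],-46.8)
look('3')
"
```

```text
t 4.7 pos [0.4835 0.1161 0.0121] rpy [-90.   -0.  -46.9] w 0.0253 F [0.37 0.18 0.8 ]
shift [-0.0152 -0.0004 -0.0002] turn [-0.04 -0.11  0.03]
top tcp px [227.7 239.3]
side tcp px [328.3 274. ]
```

View pics/3.png

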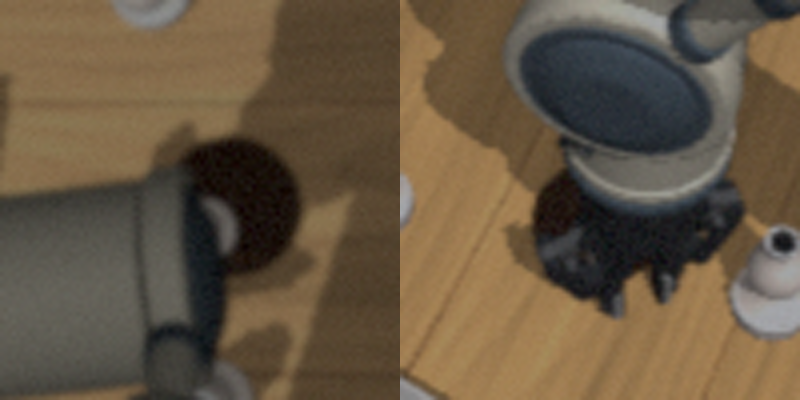

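Request:
{"op": "jog_arm", "data": {
  "increments": [
    [[0.002, 0, 0], [0, 0, 0], 0.3],
    [[0.0045, 0, 0], [0, 0, 0], 0.3],
    [[0.007, 0, 0], [0, 0, 0], 0.3],
    [[0.009, 0, 0], [0, 0, 0], 0.3],
    [[0.011, 0, 0], [0, 0, 0], 0.3],
    [[0.0125, 0, 0], [0, 0, 0], 0.3],
    [[0.014, 0, 0], [0, 0, 0], 0.3],
    [[0.0155, 0, 0], [0, 0, 0], 0.3],
    [[0.017, 0, 0], [0, 0, 0], 0.3],
    [[0.018, 0, 0], [0, 0, 0], 0.3]
  ]
}}

```text
time: 5.8
position: [0.4956, 0.103, 0.0121]
ee_rot: [-1.57, -0.0, -0.819]
wrist_force: [1.0, -0.2, -0.4]
width: 0.0259
```

```bash
python3 -c "
from h import *
togo([.473,.127,.0125],-46.8)
look('4')
"
```

```text
t 5.8 pos [0.4956 0.103  0.0121] rpy [-90.   -0.  -46.9] w 0.0259 F [ 0.96 -0.16 -0.41]
shift [-0.033  -0.0005 -0.0001] turn [-0.03 -0.1   0.02]
top tcp px [232.7 234.6]
side tcp px [325.9 268.1]
```

View pics/4.png

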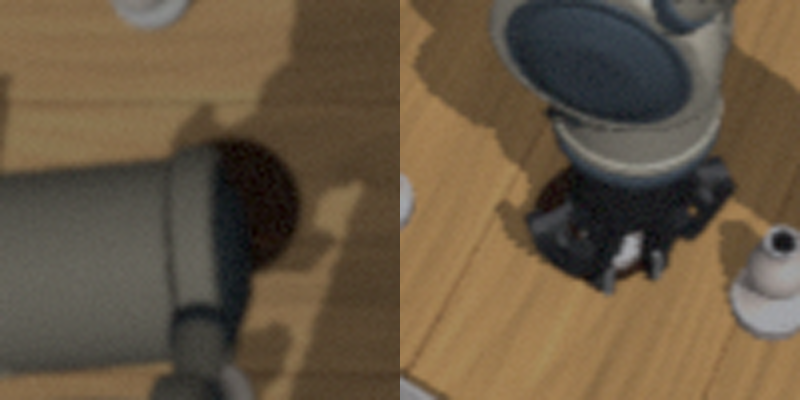

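Request:
{"op": "jog_arm", "data": {
  "increments": [
    [[0.0015, 0, 0], [0, 0, 0], 0.3],
    [[0.003, 0, 0], [0, 0, 0], 0.3],
    [[0.0045, 0, 0], [0, 0, 0], 0.3],
    [[0.006, 0, 0], [0, 0, 0], 0.3],
    [[0.0075, 0, 0], [0, 0, 0], 0.3],
    [[0.009, 0, 0], [0, 0, 0], 0.3],
    [[0.0105, 0, 0], [0, 0, 0], 0.3],
    [[0.012, 0, 0], [0, 0, 0], 0.3],
    [[0.0135, 0, 0], [0, 0, 0], 0.3],
    [[0.014, 0, 0], [0, 0, 0], 0.3]
  ]
}}

```text
time: 6.9
position: [0.5054, 0.0926, 0.0121]
ee_rot: [-1.57, -0.0, -0.819]
wrist_force: [-0.2, -0.0, -0.2]
width: 0.0257
```

```bash
python3 -c "
from h import *
togo([.473,.127,.0125],-46.8)
look('5')
"
```

```text
t 6.9 pos [0.5054 0.0926 0.0121] rpy [-90.   -0.  -46.9] w 0.0257 F [-0.25 -0.   -0.18]
shift [-0.0472 -0.0005 -0.0002] turn [-0.04 -0.11  0.03]
top tcp px [236.6 230.9]
side tcp px [324.1 263.6]
```

View pics/5.png

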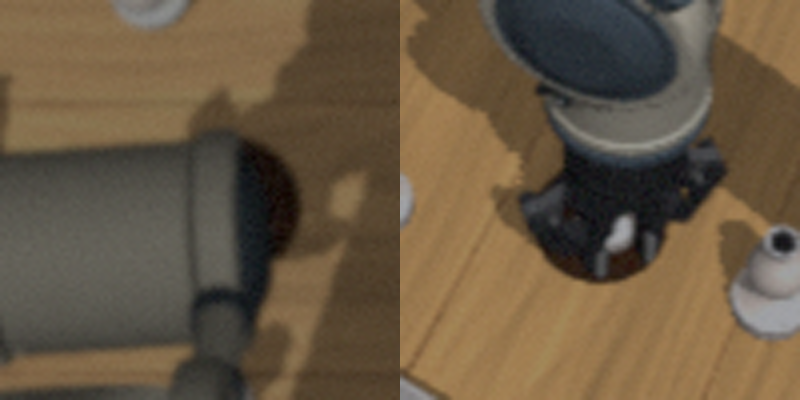

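Request:
{"op": "jog_arm", "data": {
  "increments": [
    [[-0.002, 0, 0], [0, 0, 0], 0.3],
    [[-0.005, 0, 0], [0, 0, 0], 0.3],
    [[-0.009, 0, 0], [0, 0, 0], 0.3],
    [[-0.014, 0, 0], [0, 0, 0], 0.3],
    [[-0.02, 0, 0], [0, 0, 0], 0.3],
    [[-0.026, 0, 0], [0, 0, 0], 0.3],
    [[-0.032, 0, 0], [0, 0, 0], 0.3],
    [[-0.038, 0, 0], [0, 0, 0], 0.3],
    [[-0.043, 0, 0], [0, 0, 0], 0.3],
    [[-0.045, 0, 0], [0, 0, 0], 0.3]
  ]
}}

```text
time: 8.0
position: [0.474, 0.126, 0.012]
ee_rot: [-1.57, -0.0, -0.818]
wrist_force: [0.7, 0.1, -0.2]
width: 0.0256
```

```bash
python3 -c "
from h import *
togo([.473,.127,.0125],-46.8)
P=look('6')
run(P[0],(531.3,64),(525,71),'top')
"
```

```text
t 8.0 pos [0.474 0.126 0.012] rpy [-90.   -0.  -46.9] w 0.0256 F [ 0.7   0.08 -0.16]
shift [-0.0015 -0.0005 -0.0001] turn [-0.02 -0.09  0.01]
top tcp px [224.1 242.6]
side tcp px [330.  278.3]
top coaster [529.7  65.8] 1.58 [530.4  65.1  45.9] vase [523.6  70.7] 0.74 [523.7  70.8  21.8] 90 off [-6.1  4.9]
```

View pics/6.png

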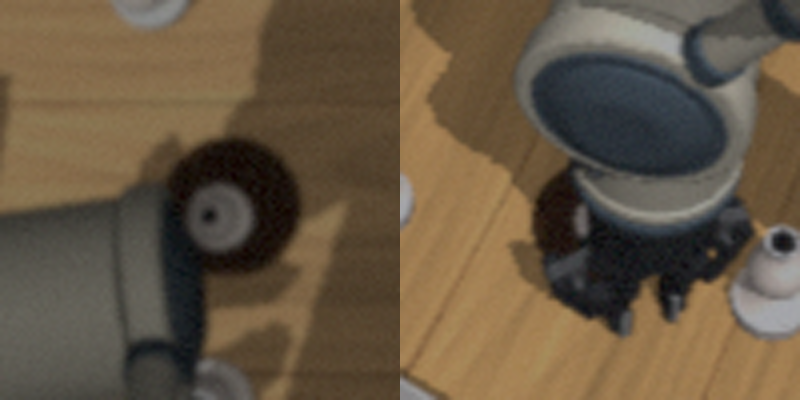

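Request:
{"op": "jog_arm", "data": {
  "increments": [
    [[0.004, 0, 0.001], [0, 0, 0], 0.3],
    [[0.01, 0, 0.001], [0, 0, 0], 0.3],
    [[0.016, 0, 0.001], [0, 0, 0], 0.3],
    [[0.022, 0, 0.001], [0, 0, 0], 0.3],
    [[0.028, 0, 0.001], [0, 0, 0], 0.3],
    [[0.033, 0, 0.001], [0, 0, 0], 0.3],
    [[0.037, 0, 0.001], [0, 0, 0], 0.3],
    [[0.04, 0, 0.001], [0, 0, 0], 0.3],
    [[0.042, 0, 0.001], [0, 0, 0], 0.3],
    [[0.043, 0, 0.001], [0, 0, 0], 0.3]
  ]
}}

```text
time: 9.1
position: [0.5045, 0.095, 0.012]
ee_rot: [-1.57, -0.0, -0.818]
wrist_force: [-0.5, -0.4, 0.0]
width: 0.0255
```

```bash
python3 -c "
from h import *
togo([.513,.0855,.012],-46.8)
"
```

```text
t 9.1 pos [0.5045 0.095  0.012 ] rpy [-90.   -0.  -46.9] w 0.0255 F [-0.47 -0.38  0.04]
shift [ 0.0127  0.0001 -0.0003] turn [-0.03 -0.09  0.02]
```

Request:
{"op": "jog_arm", "data": {
  "increments": [
    [[0.0012, 0, 0], [0, 0, 0], 0.3],
    [[0.0025, 0, 0], [0, 0, 0], 0.3],
    [[0.0038, 0, 0], [0, 0, 0], 0.3],
    [[0.0051, 0, 0], [0, 0, 0], 0.3],
    [[0.0064, 0, 0], [0, 0, 0], 0.3],
    [[0.0077, 0, 0], [0, 0, 0], 0.3],
    [[0.009, 0, 0], [0, 0, 0], 0.3],
    [[0.0103, 0, 0], [0, 0, 0], 0.3],
    [[0.0114, 0, 0], [0, 0, 0], 0.3],
    [[0.012, 0, 0], [0, 0, 0], 0.3]
  ]
}}

```text
time: 10.1
position: [0.5128, 0.0861, 0.0121]
ee_rot: [-1.57, -0.0, -0.818]
wrist_force: [-0.7, 0.8, -1.3]
width: 0.0256
```

Request:
{"op": "jog_arm", "data": {
  "increments": [
    [[-0.002, 0, 0], [0, 0, 0], 0.3],
    [[-0.005, 0, 0], [0, 0, 0], 0.3],
    [[-0.009, 0, 0], [0, 0, 0], 0.3],
    [[-0.014, 0, 0], [0, 0, 0], 0.3],
    [[-0.02, 0, 0], [0, 0, 0], 0.3],
    [[-0.027, 0, 0], [0, 0, 0], 0.3],
    [[-0.035, 0, 0], [0, 0, 0], 0.3],
    [[-0.044, 0, 0], [0, 0, 0], 0.3],
    [[-0.053, 0, 0], [0, 0, 0], 0.3],
    [[-0.058, 0, 0], [0, 0, 0], 0.3]
  ]
}}

```text
time: 11.1
position: [0.4723, 0.1292, 0.012]
ee_rot: [-1.571, -0.0, -0.818]
wrist_force: [-0.4, -0.4, -0.5]
width: 0.0257
```

```bash
python3 -c "
from h import *
togo([.473,.127,.0125],-46.8)
P=look('7')
run(P[0],(531.3,64),(531,64),'top')
"
```

```text
t 11.1 pos [0.4723 0.1292 0.012 ] rpy [-90.   -0.  -46.9] w 0.0257 F [-0.38 -0.44 -0.51]
shift [ 0.002  -0.0005 -0.001 ] turn [-0.01 -0.07  0.01]
top tcp px [222.9 243.3]
side tcp px [330.1 279.6]
top coaster [529.9  65.9] 1.4 [530.2  65.3  46. ] vase [531.4  64.3] 0.96 [531.4  64.6  21.9] 90 off [ 1.5 -1.6]
```

View pics/7.png

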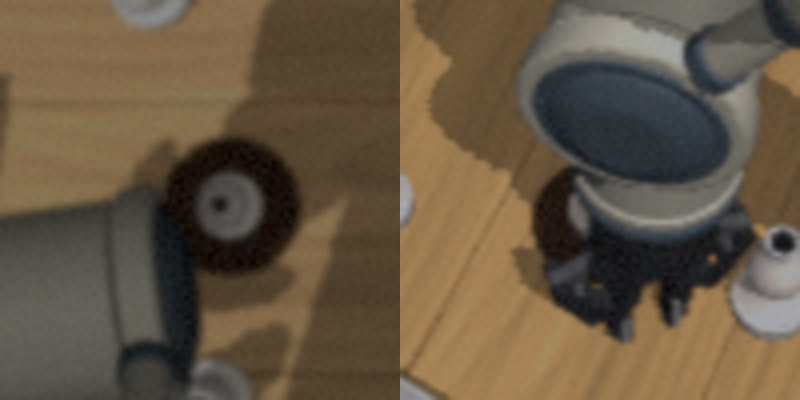

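Request:
{"op": "jog_arm", "data": {
  "increments": [
    [[-0.003, -0.01, 0], [0, 0, 0], 0.3],
    [[-0.003, -0.03, 0], [0, 0, 0], 0.3],
    [[-0.003, -0.055, 0], [0, 0, 0], 0.3],
    [[-0.003, -0.08, 0], [0, 0, 0], 0.3],
    [[-0.003, -0.105, 0], [0, 0, 0], 0.3],
    [[-0.003, -0.13, 0], [0, 0, 0], 0.3],
    [[-0.003, -0.155, 0], [0, 0, 0], 0.3],
    [[-0.003, -0.18, 0], [0, 0, 0], 0.3],
    [[-0.003, -0.195, 0], [0, 0, 0], 0.3],
    [[-0.003, -0.2, 0], [0, 0, 0], 0.3]
  ]
}}

```text
time: 12.2
position: [0.4711, 0.1312, 0.2142]
ee_rot: [-1.568, -0.002, -0.818]
wrist_force: [0.2, -0.0, -0.3]
width: 0.0255
```

Request:
{"op": "jog_arm", "data": {
  "increments": [
    [[0.01, 0, -0.02], [0, 0, 0], 0.3],
    [[0.025, 0, -0.05], [0, 0, 0], 0.3],
    [[0.04, 0, -0.08], [0, 0, 0], 0.3],
    [[0.055, 0, -0.11], [0, 0, 0], 0.3],
    [[0.07, 0, -0.14], [0, 0, 0], 0.3],
    [[0.085, 0, -0.17], [0, 0, 0], 0.3],
    [[0.1, 0, -0.2], [0, 0, 0], 0.3],
    [[0.11, 0, -0.22], [0, 0, 0], 0.3],
    [[0.115, 0, -0.235], [0, 0, 0], 0.3],
    [[0.118, 0, -0.24], [0, 0, 0], 0.3]
  ]
}}

```text
time: 13.2
position: [0.3757, -0.1199, 0.2135]
ee_rot: [-1.568, -0.001, -0.82]
wrist_force: [-1.2, 0.8, 0.0]
width: 0.0254
```

```bash
python3 -c "
from h import *
togo([.473,.127,.0125],-46.8)
P=look('8')
run(P[0],(531.3,64),(531,64),'top')
run(P[1],(529,69.5),(529,69.5),'side',np.arange(60,240,4))
"
```

```text
t 13.2 pos [ 0.3757 -0.1199  0.2135] rpy [-89.9  -0.1 -47. ] w 0.0254 F [-1.16  0.82  0.01]
shift [-0.1143  0.2015  0.2392] turn [-0.14 -0.16  0.07]
top tcp px [319.3 288. ]
side tcp px [406.8 173.9]
top coaster [531.7  63.8] 1.0 [531.7  63.9  46.2] vase [531.5  64.3] 0.78 [531.6  64.4  21.5] 90 off [-0.2  0.6]
side coaster [528.8  69.7] 0.69 [528.8  69.7  47.2] vase [528.5  69.5] 1.26 [527.8  69.9  20.4] 45 off [-0.3 -0.2]
```

View pics/8.png

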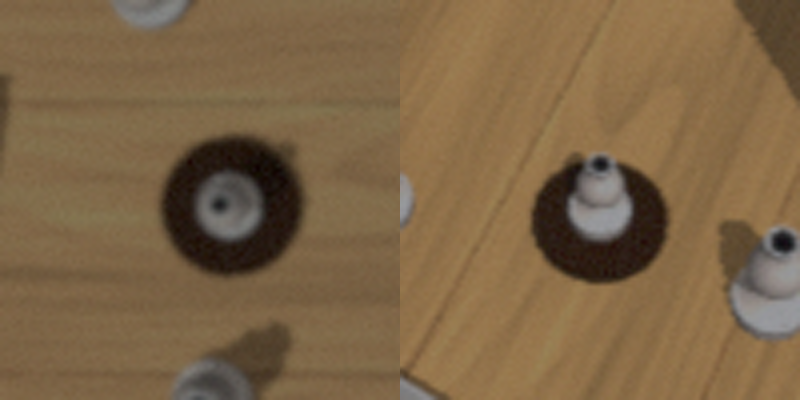

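View pics/top8.png

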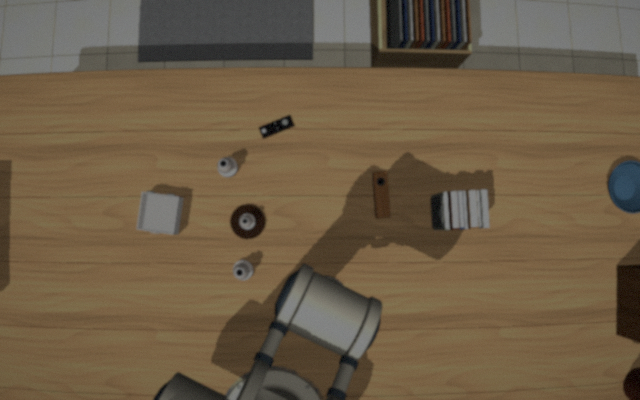

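The pictures show the vase upright at the middle of the coaster, at about (247, 221) in the top view. The other things are where they were, and the arm is clear. I'm handing the job in now.

```bash
python3 -c "
from rig import manip
print(manip.job_done())"
```

```text
the job is handed in; nothing more can be done
None
```

The bud vase now stands upright in the middle of its coaster, and I handed the job in at about 13 s of the 48 s allowed. I moved it with two slow, low pushes on the foot rim. The fingers were held about 25 mm apart so that they never closed on it. I looked at its position between the pushes, then backed the arm clear.

- **Centring:** the last pictures put the vase within about 0.6 mm of the coaster's centre in the top view and 0.4 mm in the side view. It started about 22.6 mm off.
- **Camera disagreement:** the two cameras differed by about 5–6 mm on the coaster's absolute position. I relied on the vase's offset from the coaster, on which they agreed within about 1 mm.
- **Interim check:** with the wrist partly hiding the coaster, its fitted centre was off by about 2 mm. I used the earlier unobstructed fit for aiming, and the final clear view confirmed it.
- **Other things:** the stylus gauge, remote, clamp box and look-alike vases looked unmoved by eye in the last top picture. The wrist force stayed at noise level, below about 2 N, after every move.

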